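Take the left-hand nut off the extractor fan

TASK

The extractor fan from the cooker hood lies face up on the worktop for cleaning. Its wing nut has a reverse (left-hand) thread: unscrew it by turning it clockwise as seen from above until you feel it come off the thread, never forcing, wrenching or pulling it while it still holds, then lift it off and set it down upright in the round steel dish, without dropping it. Leave the dish and the other things on the worktop where they are.

Things in the scene. Friction and masses are not known exactly. Their poses are not given: they have to be found in the camera images.
- nut_center (a point): Centre of the bare aluminium wing nut (loose, about 80 g, 50 mm tall), on its axis, 25 mm above its underside; z up. Below: a round hub 36 mm in diameter, 22 mm tall, open underneath (bore 27 mm, 18 mm deep, two lugs inside). On top: one straight grip bar 56 mm long along x, 12 mm thick along y. It starts on the fan shaft and is pushed up by a spring washer (6 to 3 N).
- nut_bar (a point): Centre of the nut's grip bar, 11 mm above nut_center, same axes. The bar is 28 mm tall: 14 mm up and down from here; the wider hub begins below it. Grip the bar across its 12 mm thickness from above, fingertips above the hub. Turning clockwise seen from above loosens the nut (it may rise 1.9 mm per rad), anticlockwise tightens it to a hard stop. Nut-to-fan forces above 40 N do damage.
- nut_foot (a point): Centre of the nut's underside, 25 mm below nut_center, 74 to 77 mm above the worktop while threaded. The nut leaves the thread after 0.4 to 1.8 rad clockwise; how much differs each time and cannot be seen. Feel it: an upward tug of about 10 N is held while threaded, free when off. The spring washer's 3 to 6 N upward push on the held nut is no proof of release.
- shaft_top (a point): Top of the fan's fixed steel shaft, inside the nut, 90 mm above the worktop. It carries a coarse two-start left-hand thread (12 mm rise per turn). The nut is free to lift only in a window about 0.35 rad wide; turned on past it without lifting, its lugs jam on the other thread start, so tug at least every 0.2 rad. Side play 1.5 mm. Once free, the nut clears the shaft after rising 16 mm.
- fan: The fan unit (fixed): round steel mounting disc 190 mm in diameter, motor, and a grey five-bladed impeller 168 mm in diameter; it does not turn. Origin at the centre of its underside on the worktop, z up along the shaft axis. Highest blade edge 68 mm, impeller hub top (60 mm in diameter) 70 mm.
- dish: Shallow round bare-steel dish for small parts (loose, 350 g), 120 mm in diameter at the rim, 20 mm tall, inner flat floor about 105 mm wide and 4 mm above its underside. Origin at the centre of its underside, z up. On the left or on the right of the fan.
- mug: White mug, 80 mm in diameter, 90 mm tall, bystander; origin at the centre of its underside. On the side of the fan where the dish is not.
- sauce: Green glass bottle, 62 mm in diameter, 210 mm tall, bystander at the far right; origin under its centre.
- jar: Glass jar, 68 mm in diameter, 100 mm tall, bystander at the far left; origin under its centre.
- spice: Small amber spice jar, 44 mm in diameter, 90 mm tall, bystander to the right; origin under its centre.
- screwdriver: Screwdriver lying on the near left, bystander; origin at its middle.
- collar: Aluminium ring 60 mm in diameter, 16 mm tall, lying on the near right, bystander; origin under its centre.
Mind the look-alikes: they are no part of the job. There is more than one size of the dish; the job needs the smallest.

How it is judged:
On the way, in this order (a step that is already met when the one before it is completed fails the run):
1. the nut, unscrewed, has been lifted off and clear of the shaft in the gripper (z of nut_center in the frame of fan above 0.125 m and contact force between the fingers and nut above 1 N), for 0.1 s.
2. the nut is lowered upright, still held, onto the dish's floor (within 6 mm of it) (horizontal distance between nut_center and dish below 0.037 m and z of nut_center in the frame of dish below 0.035 m and contact force between the fingers and nut above 1 N).
At the end, for the whole second after the job is handed in: The nut stands on the dish's floor, upright within 0.2 rad, with its axis within 37 mm of the dish's centre, released and at rest; the dish is level (horizontal distance between nut_center and dish below 0.037 m and z of nut_center in the frame of dish between 0.024 and 0.033 m and angle between nut_center's own z axis and vertical below 0.2 rad and angle between dish's own z axis and vertical below 0.1 rad and linear speed of nut below 0.02 m/s and contact force between nut and dish above 0.2 N); the robot touches nothing.
It fails at once if the nut is forced, wrenched or pulled against the fan and its thread (over 40 N) (contact force between nut and fan above 40 N).
It fails at once if the dish is pushed more than 40 mm or tipped (distance of dish from where it was at the start of the episode above 0.04 m or angle between dish's own z axis and vertical above 0.3 rad).
It fails at once if a bystander is moved more than 30 mm (distance of any of mug, sauce, jar, spice, screwdriver, collar from where it was at the start of the episode above 0.03 m).
It also fails if it takes over 72 s, if anything falls off the work surface, if the arm or the gripper's body presses on something with over 40 N, if the wrist force passes 120 N, or if a joint passes its speed limit or range.

ROBOT

A 6-joint arm with a two-finger parallel gripper is mounted at the origin on the work surface. World frame = base frame: x ahead of the robot, y to its left, z up, the work surface at z = 0. Lengths are in m, angles in rad, forces in N, time in s.
With the tool pointing down it reaches from about 0.35 to 0.975 m from the base axis. Payload 4.9 kg.
Tool frame: the origin (TCP) lies midway between the tips of the shut fingers; the grasp point (between the pads) lies manip.tcp_to_grasp behind it (manip.tcp_to_grasp is the distance from the TCP to the grasp point, in m); z points along the fingers, y is the line along which they close (so a half turn about z gives the same grasp; the last joint's range is limited). The gripper opens to 85 mm and grips with 20 to 120 N. Pads are 22 mm wide; open, the fingers measure 114 mm over their backs; the gripper's body (76 mm by 85 mm) begins 54 mm behind the grasp point. The pads swing forward as they close: fully open they stand 13 mm farther back than shut.
Start: joints at [-1.377, 0.053, 1.613, -0, 1.476, -0.119], TCP at [0.192, -0.595, 0.231] pointing down, gripper open.
Joint ranges: [-3.01, 3.01], [-1.01, 2.22], [0.06, 2.58], [-1.02, 4.17], [0.09, 2.62], [-3.14, 3.14]. Speed limits (rad/s): [2.57, 2.57, 3.14, 3.14, 3.14, 3.14].

INTERFACE

Orientations are given as a rotation vector (axis times angle).
In Python, from rig import manip, read_camera, workorder gives the robot as it stands.
- The arm moves only by the tool play_rows, never from a script. Its arguments are lists of equal length, an entry for each row: "claw": the gripper command: -1 is shut, 1 is fully open, values between are in proportion; "slide": the shift along the tool's x, y, z in units of 0.8 m (1.0 is 0.8 m), a list of three; "rotation": the turn, a rotation vector about the tool's x, y, z in units of 120 degrees (1.0 is 120 degrees), a list of three. A call has 1 to 20 rows; each row is the pose to reach, as a shift and turn from the pose commanded when the call began, along the tool's axes at that moment; what a row does not reach only later rows make up. A row lasts 1/8 s, in which the tool goes at most 62.5 mm and 10.7 degrees, less where a joint would pass 70% of its speed; a pose out of reach is approached as far as the arm can. A call with a number of a shift or a turn outside -1 to 1 is refused whole. A call with a gripper value outside its range is refused whole. The fingers move at their own pace and stop on an object; "grip_force" is the grip in N (left out, the last holds). Time passes only in rows, so rows that repeat a pose let the fingers close. It gives the time, the measured TCP pose, the force, the opening and the grip force at its end, in the units of the state.
- manip.sense(): the state, without advancing time (a new reading comes with each control period).
- read_camera(name): name is "side" or "top"; returns a dict with "pixels" (420x560x3 uint8, red, green, blue), "fx", "fy", "cx", "cy" (pixels), "camera_from_world" (4x4, takes a point from world to camera coordinates). Camera axes: x right, y down, z forward; pixel columns grow to the right and rows downward; lengths in m; the calibration is good to about 2 mm. A picture is of the moment at which its call begins. There is no depth.
- workorder.job_done(): hands the job in; it is judged then, once.
The state is a dict: "clock": time; "qpos": joint angles; "dq": joint speeds; "joint_torque": joint torques, N m; "position": TCP position; "tcp_rot": TCP orientation; "wrist_force": force on the tool from outside, world axes, zero at the start; "wrist_torque": the same for the moment, N m; "opening": opening from 0.0 (shut) to 1.0 (fully open); "finger_force": force on a finger pad.
Only numpy, scipy, OpenCV 4.12 (cv2) and the standard library are available. Lean on these libraries where they do the work, as an engineer would, in place of code of your own. Each camera call takes 0.05 s, during which the arm holds its last target. There are 200 camera calls.

## Working session

There is one attempt and no reset: what is moved stays moved. The work goes in short steps, Python scripts to look and compute and a tool call to move; the robot and the scene stay as the last step left them, time stands still between calls to the robot, and variables do not carry over. Pictures are saved under pics/ and viewed, at most 10 in all, crops included, and the job is handed in when it is done.

Besides the shell and the picture viewer there is one more tool, called after "Call:" as name(argument=value, ...) on one line, values as JSON. play_rows: Moves the arm, as the interface text tells. Shifts and turns lie within -1 to 1; 1 stands for 0.8 m of shift or 120 degrees of turn. Its arguments: {"type":"object","properties":{"claw":{"type":"array"},"slide":{"type":"array"},"rotation":{"type":"array"},"grip_force":{"type":"number"}},"required":["claw","slide","rotation"]}

```bash
mkdir -p pics; python3 - <<'E'
from rig import manip, read_camera
import cv2,numpy as np
print(manip.tcp_to_grasp, manip.sense())
for n in("top","side"):
    c=read_camera(n); cv2.imwrite(f"pics/{n}0.png",cv2.cvtColor(c["pixels"],cv2.COLOR_RGB2BGR)); print(n,c["fx"],c["cx"],c["cy"],np.round(c["camera_from_world"],3).tolist())
E
```

```text
0.0187 {'clock': 0.0, 'qpos': array([-1.37699457e+00,  5.33461148e-02,  1.61431164e+00,  6.14737842e-06,
        1.47599171e+00, -1.19012588e-01]), 'dq': array([ 0.00110932,  0.00120205, -0.0009139 ,  0.00153853, -0.00075785,
        0.00121513]), 'joint_torque': array([ 2.22028866e-03, -3.93675828e+01, -3.70179212e+01,  9.23398829e-05,
        7.01969329e-03,  5.51327048e-06]), 'position': array([ 0.19220874, -0.59405061,  0.23005914]), 'tcp_rot': array([-3.10121384e+00, -4.89045551e-01,  1.11109773e-04]), 'wrist_force': array([-0.61483373, -0.15994617, -0.06889928]), 'wrist_torque': array([-0.02915169, -0.00327181, -0.05853945]), 'finger_force': 0.0, 'opening': 0.9970248116879566}
top 421.7496414050387 282.8378688343078 211.80996021025172 [[0.015, -1.0, -0.007, -0.037], [-0.981, -0.013, -0.192, 0.555], [0.192, 0.01, -0.981, 1.153], [0.0, 0.0, 0.0, 1.0]]
side 380.0218678543599 282.3928994060191 210.96255901257948 [[0.997, -0.072, -0.012, -0.518], [-0.06, -0.716, -0.696, 0.078], [0.042, 0.694, -0.718, 1.011], [0.0, 0.0, 0.0, 1.0]]
```

View pics/top0.png

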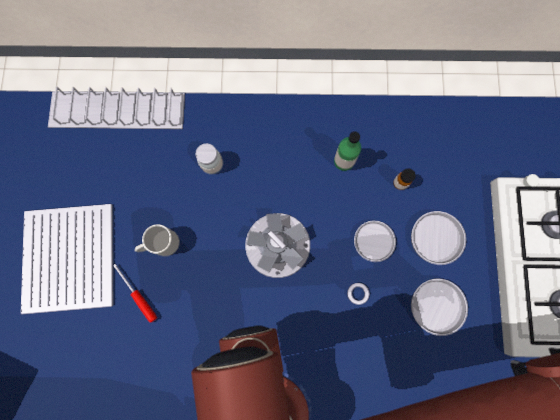

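View pics/side0.png

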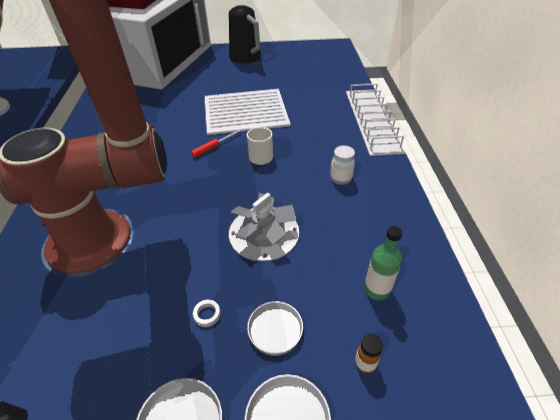

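The three candidate dishes in the top view are (375,241), about 40 px wide, and (438,238) and (439,306), both about 54 px wide. The first is the smallest, and at about 120 mm it fits. The nut is at top (276,241) and side (263,205). I'll measure these and confirm with an enlarged crop.

```bash
cat > h.py <<'E'
import cv2,numpy as np
from rig import manip, read_camera
def ray(c,u,v):
    T=np.array(c["camera_from_world"]);R=T[:3,:3];o=-R.T@T[:3,3]
    return o,R.T@np.array([(u-c["cx"])/c["fx"],(v-c["cy"])/c["fy"],1])
def onz(c,u,v,z):
    o,d=ray(c,u,v);return o+d*(z-o[2])/d[2]
def proj(c,p):
    q=np.array(c["camera_from_world"])@np.r_[p,1];return np.array([c["fx"]*q[0]/q[2]+c["cx"],c["fy"]*q[1]/q[2]+c["cy"]])
def blobs(c,z,amin=300):
    h=cv2.cvtColor(c["pixels"],cv2.COLOR_RGB2HSV)
    m=((h[...,1]<70)&(h[...,2]>60)).astype(np.uint8)*255
    m=cv2.morphologyEx(m,cv2.MORPH_CLOSE,np.ones((5,5)))
    for k in cv2.findContours(m,cv2.RETR_EXTERNAL,cv2.CHAIN_APPROX_NONE)[0]:
        if amin<cv2.contourArea(k)<6000:
            k=cv2.convexHull(k)
            p=np.array([onz(c,*q[0],z)[:2] for q in k],np.float32)
            (cx,cy),r=cv2.minEnclosingCircle(p)
            e=cv2.fitEllipse(k) if len(k)>5 else None
            print(np.round(e[0],1),"world",np.round([cx,cy],4),"r",round(r,4),"ellipse c",np.round(onz(c,*e[0],z)[:2],4))
E
python3 - <<'E'
from h import *
a=read_camera("top");b=read_camera("side")
for n,c in(("top",a),("side",b)):
    print(n,"z=.02");blobs(c,.02)
A=cv2.resize(a["pixels"][200:280,235:405],None,fx=4.5,fy=4.5,interpolation=cv2.INTER_CUBIC)[:360]
B=cv2.resize(b["pixels"][185:265,220:310],None,fx=4.5,fy=4.5,interpolation=cv2.INTER_CUBIC)
im=np.zeros((600,800,3),np.uint8)
A=cv2.resize(a["pixels"][205:280,240:400],(640,300),interpolation=cv2.INTER_CUBIC)
B=cv2.resize(b["pixels"][185:260,220:320],(400,300),interpolation=cv2.INTER_CUBIC)
C=cv2.resize(a["pixels"][220:265,255:315],(400,300),interpolation=cv2.INTER_CUBIC)
im[:300,:640]=A;im[300:,:400]=B;im[300:,400:]=C
cv2.imwrite("pics/crop1.png",im[...,::-1])
E
```

```text
top z=.02
[240.5 348.4] world [0.1751 0.0997] r 0.1151 ellipse c [0.1751 0.0825]
[358.  293.3] world [ 0.3298 -0.2451] r 0.0313 ellipse c [ 0.3299 -0.2452]
[439.2 306.7] world [ 0.2967 -0.4717] r 0.0801 ellipse c [ 0.2964 -0.4722]
[156.2 241.5] world [0.4588 0.3363] r 0.0663 ellipse c [0.4691 0.338 ]
[374.6 240.8] world [ 0.4809 -0.2959] r 0.0613 ellipse c [ 0.4801 -0.2959]
[277.3 245. ] world [ 0.4659 -0.0137] r 0.0954 ellipse c [ 0.4638 -0.0143]
[438.3 237.6] world [ 0.493  -0.4801] r 0.0799 ellipse c [ 0.492  -0.4806]
[208.7 158.3] world [0.7246 0.1973] r 0.0502 ellipse c [0.7236 0.1977]
side z=.02
[177.8 424.7] world [ 0.298  -0.4609] r 0.0785 ellipse c [ 0.2972 -0.471 ]
[287.1 419.9] world [ 0.494  -0.4708] r 0.0783 ellipse c [ 0.4935 -0.478 ]
[274.7 327.7] world [ 0.4818 -0.2952] r 0.0628 ellipse c [ 0.4816 -0.2981]
[206.2 312.8] world [ 0.3336 -0.2499] r 0.0343 ellipse c [ 0.3332 -0.2511]
[381.8 273.3] world [ 0.7408 -0.188 ] r 0.0519 ellipse c [ 0.7437 -0.1795]
[263.3 227.2] world [0.4687 0.0033] r 0.124 ellipse c [ 0.468  -0.0098]
[57.1 80.5] world [-0.2812  0.1503] r 0.1337 ellipse c [-0.3656  0.8864]
[342.3 164.4] world [0.7264 0.2372] r 0.0981 ellipse c [0.7246 0.2326]
[131.3 155. ] world [0.0484 0.3547] r 0.1847 ellipse c [0.052  0.3393]
[247.7 121.8] world [0.4296 0.5083] r 0.2576 ellipse c [0.4312 0.4998]
[ 42.9 117.6] world [-0.2836  0.6391] r 0.3181 ellipse c [-0.3201  0.5964]
[27.6 24.9] world [-0.7456  1.6209] r 0.4796 ellipse c [-0.7397  1.5473]
```

View pics/crop1.png

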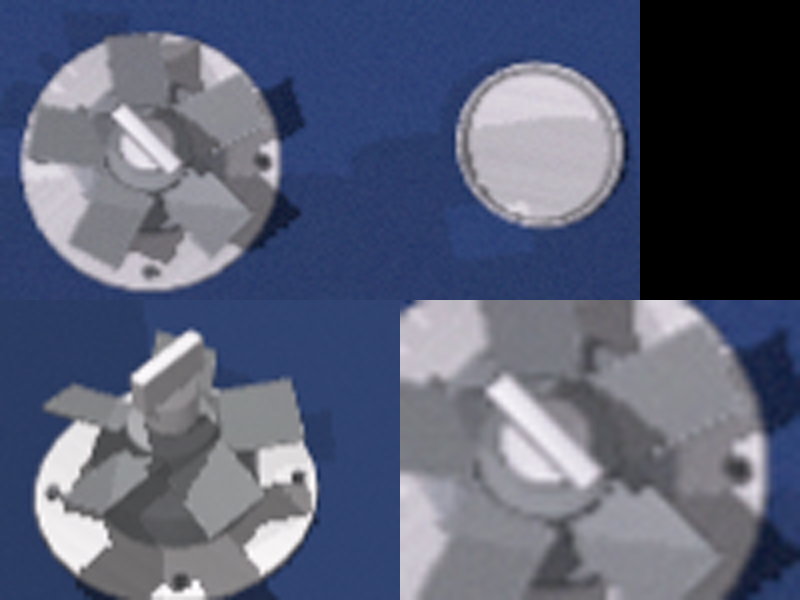

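The crop confirms that the dish at top (375,241), r ≈ 61 mm, is the 120 mm one. The nut's bar top runs from about (270,232) to (283.5,247) in the top view, with its middle near (276.7,239.7). In the side view its middle is near (261.7,199.4).

```bash
python3 - <<'E'
from h import *
a=read_camera("top");b=read_camera("side")
pa=onz(a,270,232.3,.125);pb=onz(a,283.5,247,.125)
print("top bar",(pa+pb)/2,np.linalg.norm(pa-pb),np.degrees(np.arctan2(*(pa-pb)[1::-1])))
qa=onz(b,254.25,205,.125);qb=onz(b,269.25,193.75,.125)
print("side bar",(qa+qb)/2,np.linalg.norm(qa-qb),np.degrees(np.arctan2(*(qa-qb)[1::-1])))
# fan disc centre at z=.003
print("fan(z.003)",onz(a,277.3,245,.003))
# bright bar mask in 8x crop
I=cv2.resize(cv2.cvtColor(a["pixels"][222:258,260:296],cv2.COLOR_RGB2GRAY),None,fx=8,fy=8,interpolation=cv2.INTER_CUBIC)
for t in(205,215,225):
    k=[k for k in cv2.findContours((I>t).astype(np.uint8),0,1)[0] if cv2.contourArea(k)>1500]
    for q in k:
        r=cv2.minAreaRect(q);p=np.array(r[0])/8-.44+[260,222]
        print(t,p,np.array(r[1])/8,r[2],onz(a,*p,.125))
from scipy.spatial.transform import Rotation as R
print(R.from_rotvec(manip.sense()["tcp_rot"]).as_matrix().round(4))
E
```

```text
top bar [ 0.46604744 -0.01480247  0.125     ] 0.05324251775700693 43.327347486657224
side bar [ 0.46949657 -0.01151765  0.125     ] 0.05279053920312101 -136.2168974928025
fan(z.003) [ 0.46579967 -0.01388542  0.003     ]
205 [273.455854   243.60231834] [10.27013206  3.5117228 ] 43.21009063720703 [ 0.45532368 -0.00632766  0.125     ]
205 [276.03547531 239.21899658] [20.15329742  3.36884475] 45.412193298339844 [ 0.4671037  -0.01294876  0.125     ]
215 [276.00513702 239.25051933] [19.97320938  3.01674366] 45.54051208496094 [ 0.46701838 -0.01286976  0.125     ]
225 [275.97276932 239.21598488] [19.53402519  2.57538176] 45.27153778076172 [ 0.46710938 -0.01278215  0.125     ]
[[ 9.515e-01  3.077e-01 -1.000e-04]
 [ 3.077e-01 -9.515e-01  6.000e-04]
 [ 1.000e-04 -6.000e-04 -1.000e+00]]
```

Call:
play_rows(claw=[0,0,0,0,0,0,0,0,0,0,0,0,0,0,0,0], slide=[[0.55,-0.585,0.06],[0.55,-0.585,0.06],[0.55,-0.585,0.06],[0.55,-0.585,0.06],[0.55,-0.585,0.06],[0.55,-0.585,0.06],[0.55,-0.585,0.06],[0.55,-0.585,0.06],[0.55,-0.585,0.06],[0.55,-0.585,0.06],[0.55,-0.585,0.06],[0.55,-0.585,0.06],[0.55,-0.585,0.06],[0.55,-0.585,0.06],[0.55,-0.585,0.06],[0.55,-0.585,0.06]], rotation=[[0,0,-0.222],[0,0,-0.222],[0,0,-0.222],[0,0,-0.222],[0,0,-0.222],[0,0,-0.222],[0,0,-0.222],[0,0,-0.222],[0,0,-0.222],[0,0,-0.222],[0,0,-0.222],[0,0,-0.222],[0,0,-0.222],[0,0,-0.222],[0,0,-0.222],[0,0,-0.222]], grip_force=40)

```text
clock: 2.3
position: [0.4669, -0.0145, 0.1834]
tcp_rot: [2.908, 1.19, 0.0]
wrist_force: [-0.1, -0.9, 0.4]
opening: 0.496
finger_force: 0.0
```

```bash
python3 - <<'E'
from h import *
from scipy.spatial.transform import Rotation as R
s=manip.sense();M=R.from_rotvec(s["tcp_rot"]).as_matrix()
print(s["clock"],s["position"],s["qpos"],s["opening"],s["wrist_force"]);print(M.round(4),np.degrees(np.arctan2(M[1,1],M[0,1])))
print("to nut, tool units",M.T@(np.array([.467,-.0132,.102])-s["position"])/.8)
b=read_camera("side");a=read_camera("top")
im=np.zeros((600,800,3),np.uint8)
im[:300,:400]=cv2.resize(b["pixels"][155:245,205:325],(400,300),interpolation=2)
im[300:,:400]=cv2.resize(a["pixels"][180:270,220:340],(400,300),interpolation=2)
cv2.imwrite("pics/c2.png",im[:,:400,::-1])
E
```

```text
2.3 [ 0.46689006 -0.01446943  0.18338197] [-1.90524755e-01 -3.07189181e-01  2.02084171e+00  3.36889352e-05
  1.42774478e+00  6.03563254e-01] 0.49630286707779525 [-0.10875416 -0.88879003  0.430936  ]
[[ 7.132e-01  7.009e-01  2.000e-04]
 [ 7.009e-01 -7.132e-01 -0.000e+00]
 [ 1.000e-04  1.000e-04 -1.000e+00]] -45.49816706165313
to nut, tool units [ 0.00119617 -0.00104985  0.10172748]
```

View pics/c2.png

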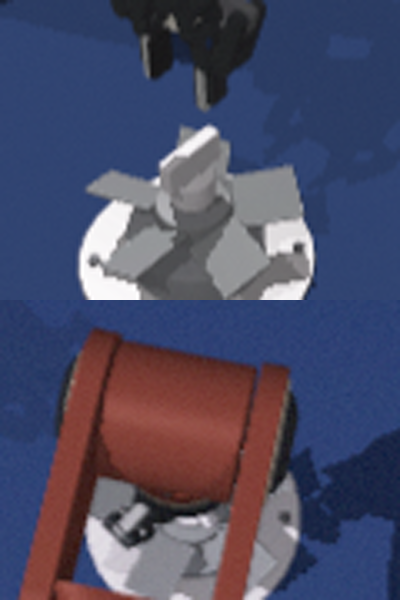

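The fingers (side crop ~(150,75)/(205,95)) straddle the bar line. I'll go down and close in stages.

Call:
play_rows(claw=[0,0,0,0,-0.55,-0.55,-0.6,-0.6,-0.65,-0.65], slide=[[0.001,-0.001,0.04],[0.001,-0.001,0.08],[0.001,-0.001,0.101],[0.001,-0.001,0.101],[0.001,-0.001,0.101],[0.001,-0.001,0.101],[0.001,-0.001,0.101],[0.001,-0.001,0.101],[0.001,-0.001,0.101],[0.001,-0.001,0.101]], rotation=[[0,0,0],[0,0,0],[0,0,0],[0,0,0],[0,0,0],[0,0,0],[0,0,0],[0,0,0],[0,0,0],[0,0,0]], grip_force=20)

```text
clock: 3.65
position: [0.4669, -0.0128, 0.1025]
tcp_rot: [-2.907, -1.191, 0.0]
wrist_force: [0.1, -0.9, 0.9]
opening: 0.174
finger_force: 0.0
```

```bash
python3 - <<'E'
from h import *
s=manip.sense();print(s)
b=read_camera("side")
cv2.imwrite("pics/c3.png",cv2.resize(b["pixels"][165:245,210:320],(770,560),interpolation=2)[...,::-1])
E
```

```text
{'clock': 3.65, 'qpos': array([-1.87006407e-01, -2.19715937e-01,  2.09143758e+00,  3.52904285e-05,
        1.26996688e+00,  6.06007604e-01]), 'dq': array([ 0.00017733,  0.00138477,  0.00118528,  0.00074692, -0.00193001,
       -0.0023896 ]), 'joint_torque': array([ 2.23158480e-03, -2.47736603e+01, -3.43543661e+01,  2.24577707e-04,
       -6.21380059e-05, -2.57899677e-05]), 'position': array([ 0.4669217 , -0.01282346,  0.10247275]), 'tcp_rot': array([-2.90694188e+00, -1.19112873e+00,  9.74728845e-05]), 'wrist_force': array([ 0.05371595, -0.9160035 ,  0.89854299]), 'wrist_torque': array([-0.05979977,  0.01507961,  0.00251344]), 'finger_force': 0.0, 'opening': 0.1742689252340167}
```

View pics/c3.png

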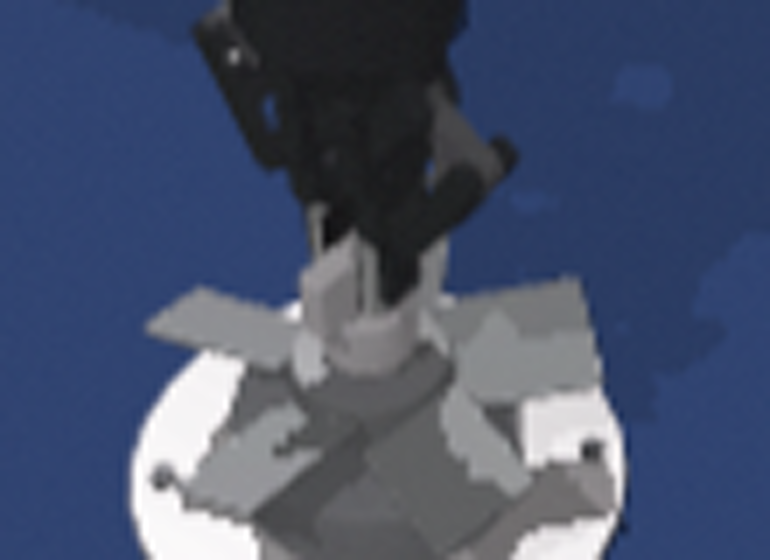

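The bar sits between the fingertips, which are just above the hub (~(385,300) in the crop), with no contact at 14.8 mm. Closing to grip.

Call:
play_rows(claw=[-0.75,-0.85,-0.9,-0.9], slide=[[0,0,0],[0,0,0],[0,0,0],[0,0,0]], rotation=[[0,0,0],[0,0,0],[0,0,0],[0,0,0]], grip_force=30)

```text
clock: 4.2
position: [0.467, -0.0129, 0.1025]
tcp_rot: [2.907, 1.191, -0.0]
wrist_force: [0.1, -0.8, -0.1]
opening: 0.137
finger_force: 29.3
```

```bash
cat > s.py <<'E'
from h import *
s=manip.sense();print(round(s["clock"],2),s["position"].round(4),"F",s["wrist_force"].round(2),"T",s["wrist_torque"].round(3),"op",round(s["opening"],3),"ff",round(s["finger_force"],1),"q6",s["qpos"][5].round(3))
E
python3 s.py
```

```text
4.2 [ 0.467  -0.0129  0.1025] F [ 0.07 -0.78 -0.12] T [-0.062 -0.012  0.024] op 0.137 ff 29.3 q6 0.606
```

Call:
play_rows(claw=[-0.9,-0.9,-0.9,-0.9,-0.9,-0.9], slide=[[0,0,-0.0002],[0,0,-0.0004],[0,0,-0.0006],[0,0,-0.0008],[0,0,-0.0008],[0,0,-0.0008]], rotation=[[0,0,0.04],[0,0,0.08],[0,0,0.12],[0,0,0.16],[0,0,0.16],[0,0,0.16]])

```text
clock: 4.95
position: [0.4668, -0.0128, 0.103]
tcp_rot: [-3.064, -0.691, 0.0]
wrist_force: [0.5, -0.9, -0.6]
opening: 0.13
finger_force: 29.2
```

```bash
python3 s.py
```

```text
4.95 [ 0.4668 -0.0128  0.103 ] F [ 0.51 -0.93 -0.6 ] T [ 0.015  0.044 -0.013] op 0.13 ff 29.2 q6 0.94
```

Call:
play_rows(claw=[-0.9,-0.9,-0.9], slide=[[0,0,-0.001],[0,0,-0.001],[0,0,-0.001]], rotation=[[0,0,0],[0,0,0],[0,0,0]])

```text
clock: 5.32
position: [0.4667, -0.0128, 0.1035]
tcp_rot: [-3.065, -0.69, 0.001]
wrist_force: [0.4, -0.4, -4.7]
opening: 0.135
finger_force: 29.3
```

```bash
python3 s.py
```

```text
5.33 [ 0.4667 -0.0128  0.1035] F [ 0.43 -0.44 -4.66] T [ 0.009 -0.169 -0.008] op 0.135 ff 29.3 q6 0.941
```

Call:
play_rows(claw=[-0.9,-0.9,-0.9,-0.9,-0.9,-0.9], slide=[[0,0,0.001],[0,0,0.0008],[0,0,0.0007],[0,0,-0.0005],[0,0,-0.0018],[0,0,-0.0018]], rotation=[[0,0,0],[0,0,0.036],[0,0,0.072],[0,0,0.072],[0,0,0.072],[0,0,0.072]])

```text
clock: 6.08
position: [0.4666, -0.0128, 0.1043]
tcp_rot: [-3.108, -0.458, 0.001]
wrist_force: [4.8, -0.4, -12.4]
opening: 0.132
finger_force: 29.3
```

```bash
python3 s.py
```

```text
6.08 [ 0.4666 -0.0128  0.1043] F [  4.75  -0.43 -12.35] T [-0.036 -0.898  0.002] op 0.132 ff 29.3 q6 1.091
```

Call:
play_rows(claw=[-0.9,-0.9,-0.9,-0.9,-0.9,-0.9], slide=[[0,0,0.0025],[0,0,0.0023],[0,0,0.0022],[0,0,0.001],[0,0,-0.0003],[0,0,-0.0003]], rotation=[[0,0,0],[0,0,0.036],[0,0,0.076],[0,0,0.076],[0,0,0.076],[0,0,0.076]])

```text
clock: 6.82
position: [0.4666, -0.0127, 0.1047]
tcp_rot: [-3.134, -0.209, 0.001]
wrist_force: [4.5, 0.4, -14.2]
opening: 0.13
finger_force: 29.4
```

```bash
python3 s.py
```

```text
6.83 [ 0.4666 -0.0127  0.1047] F [  4.5    0.38 -14.2 ] T [-0.032 -0.788 -0.069] op 0.13 ff 29.4 q6 1.25
```

Call:
play_rows(claw=[-0.9,-0.9,-0.9,-0.9,-0.9,-0.9], slide=[[0,0,0.0025],[0,0,0.0024],[0,0,0.0023],[0,0,0.001],[0,0,-0.0002],[0,0,-0.0002]], rotation=[[0,0,0],[0,0,0.036],[0,0,0.076],[0,0,0.076],[0,0,0.076],[0,0,0.076]])

```text
clock: 7.58
position: [0.4668, -0.0128, 0.1051]
tcp_rot: [-3.141, 0.041, 0.0]
wrist_force: [5.6, 0.4, -15.1]
opening: 0.136
finger_force: 29.4
```

```bash
python3 s.py
```

```text
7.58 [ 0.4668 -0.0128  0.1051] F [  5.64   0.37 -15.14] T [-0.013 -0.905 -0.054] op 0.136 ff 29.4 q6 1.41
```

Call:
play_rows(claw=[-0.9,-0.9,-0.9,-0.9,-0.9,-0.9], slide=[[0,0,0.0026],[0,0,0.0024],[0,0,0.0022],[0,0,0.001],[0,0,-0.0001],[0,0,-0.0001]], rotation=[[0,0,0],[0,0,0.036],[0,0,0.076],[0,0,0.076],[0,0,0.076],[0,0,0.076]])

```text
clock: 8.32
position: [0.4673, -0.0133, 0.1063]
tcp_rot: [3.127, -0.29, 0.001]
wrist_force: [1.3, -2.5, -6.0]
opening: 0.136
finger_force: 30.7
```

```bash
python3 s.py
```

```text
8.32 [ 0.4673 -0.0133  0.1063] F [ 1.31 -2.52 -5.97] T [-0.438 -0.187 -0.082] op 0.136 ff 30.7 q6 1.569
```

Call:
play_rows(claw=[-0.9,-0.9,-0.9], slide=[[0,0,-0.0008],[0,0,-0.0012],[0,0,-0.0012]], rotation=[[0,0,0],[0,0,0],[0,0,0]])

```text
clock: 8.7
position: [0.467, -0.0132, 0.1068]
tcp_rot: [3.127, -0.291, 0.0]
wrist_force: [2.4, -4.2, -6.9]
opening: 0.132
finger_force: 30.4
```

```bash
python3 s.py
```

```text
8.7 [ 0.467  -0.0132  0.1068] F [ 2.42 -4.21 -6.91] T [-0.849 -0.395 -0.119] op 0.132 ff 30.4 q6 1.569
```

Call:
play_rows(claw=[-0.9,-0.9,-0.9,-0.9,-0.9,-0.9], slide=[[0,0,0.0025],[0,0,0.0025],[0,0,0.0025],[0,0,0.001],[0,0,0],[0,0,0]], rotation=[[0,0,0],[0,0,0.025],[0,0,0.05],[0,0,0.05],[0,0,0.05],[0,0,0.05]])

```text
clock: 9.45
position: [0.4672, -0.0128, 0.1074]
tcp_rot: [-3.109, 0.454, -0.001]
wrist_force: [-0.2, -1.9, -0.1]
opening: 0.134
finger_force: 31.4
```

```bash
python3 s.py
```

```text
9.45 [ 0.4672 -0.0128  0.1074] F [-0.18 -1.91 -0.14] T [-0.503  0.116 -0.028] op 0.134 ff 31.4 q6 1.674
```

Call:
play_rows(claw=[-0.9,-0.9,-0.9,-0.9], slide=[[0,0,-0.001],[0,0,-0.002],[0,0,-0.003],[0,0,-0.003]], rotation=[[0,0,0],[0,0,0],[0,0,0],[0,0,0]])

```text
clock: 9.95
position: [0.467, -0.0126, 0.1095]
tcp_rot: [-3.108, 0.454, 0.0]
wrist_force: [0.6, -1.0, -0.3]
opening: 0.131
finger_force: 31.5
```

```bash
python3 s.py
```

```text
9.95 [ 0.467  -0.0126  0.1095] F [ 0.57 -0.99 -0.27] T [-0.244  0.042 -0.015] op 0.131 ff 31.5 q6 1.674
```

The nut is off the thread: it rises freely with no load. Lifting.

Call:
play_rows(claw=[-0.9,-0.9,-0.9,-0.9,-0.9,-0.9,-0.9,-0.9], slide=[[0,0,-0.005],[0,0,-0.012],[0,0,-0.02],[0,0,-0.03],[0,0,-0.05],[0,0,-0.075],[0,0,-0.075],[0,0,-0.075]], rotation=[[0,0,0],[0,0,0],[0,0,0],[0,0,0],[0,0,0],[0,0,0],[0,0,0],[0,0,0]], grip_force=40)

```text
clock: 10.95
position: [0.4668, -0.0128, 0.1691]
tcp_rot: [-3.108, 0.455, 0.0]
wrist_force: [-0.4, 0.2, -0.9]
opening: 0.128
finger_force: 41.4
```

```bash
python3 s.py; python3 - <<'E'
from h import *
from scipy.spatial.transform import Rotation as R
s=manip.sense();M=R.from_rotvec(s["tcp_rot"]).as_matrix()
print("to dish units",M.T@(np.array([.4808,-.296,s["position"][2]])-s["position"])/.8)
b=read_camera("side");cv2.imwrite("pics/c4.png",cv2.resize(b["pixels"][125:245,210:370],(800,600),interpolation=2)[...,::-1])
E
```

```text
10.95 [ 0.4668 -0.0128  0.1691] F [-0.39  0.17 -0.93] T [-0.064  0.022  0.073] op 0.128 ff 41.4 q6 1.674
to dish units [ 1.18126628e-01  3.34149075e-01 -2.98714076e-05]
```

View pics/c4.png

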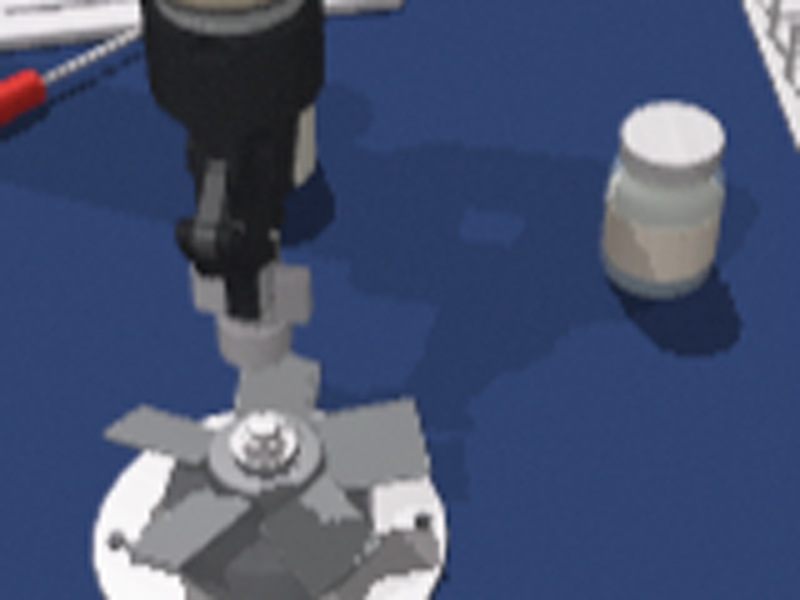

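The nut is in the gripper at crop (255,310), and the bare shaft is visible at (265,440). Carrying it over the dish.

Call:
play_rows(claw=[-0.9,-0.9,-0.9,-0.9,-0.9,-0.9,-0.9,-0.9,-0.9,-0.9,-0.9,-0.9,-0.9,-0.9,-0.9], slide=[[0.01,0.03,0],[0.028,0.08,0],[0.049,0.14,0],[0.07,0.2,0],[0.091,0.26,0],[0.108,0.305,0],[0.118,0.334,0],[0.118,0.334,0],[0.118,0.334,0.03],[0.118,0.334,0.06],[0.118,0.334,0.09],[0.118,0.334,0.12],[0.118,0.334,0.14],[0.118,0.334,0.15],[0.118,0.334,0.15]], rotation=[[0,0,0],[0,0,0],[0,0,0],[0,0,0],[0,0,0],[0,0,0],[0,0,0],[0,0,0],[0,0,0],[0,0,0],[0,0,0],[0,0,0],[0,0,0],[0,0,0],[0,0,0]])

```text
clock: 12.88
position: [0.4809, -0.2955, 0.049]
tcp_rot: [-3.108, 0.454, 0.001]
wrist_force: [0.4, -0.5, -0.2]
opening: 0.136
finger_force: 41.4
```

```bash
python3 s.py; python3 - <<'E'
from h import *
b=read_camera("side");cv2.imwrite("pics/c5.png",cv2.resize(b["pixels"][260:380,200:360],(800,600),interpolation=2)[...,::-1])
E
```

```text
12.88 [ 0.4809 -0.2955  0.049 ] F [ 0.4  -0.46 -0.19] T [-0.031  0.015 -0.067] op 0.136 ff 41.4 q6 1.178
```

View pics/c5.png

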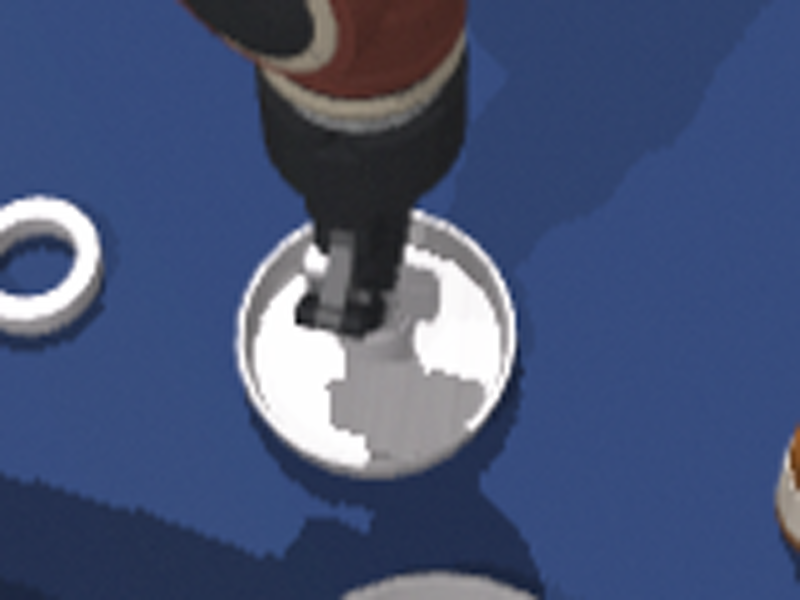

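The nut hangs over the middle of the dish, with its foot near (385,345) in the crop. I'll lower it slowly and feel for the floor.

Call:
play_rows(claw=[-0.9,-0.9,-0.9,-0.9], slide=[[0,0,0.007],[0,0,0.014],[0,0,0.018],[0,0,0.018]], rotation=[[0,0,0],[0,0,0],[0,0,0],[0,0,0]])

```text
clock: 13.42
position: [0.4806, -0.2957, 0.0344]
tcp_rot: [-3.108, 0.455, 0.001]
wrist_force: [0.3, 1.2, -1.4]
opening: 0.133
finger_force: 41.4
```

Call:
play_rows(claw=[-0.9,-0.9,-0.9,-0.9], slide=[[0,0,0.001],[0,0,0.002],[0,0,0.0025],[0,0,0.0025]], rotation=[[0,0,0],[0,0,0],[0,0,0],[0,0,0]])

```text
clock: 13.92
position: [0.4809, -0.2959, 0.0329]
tcp_rot: [3.108, -0.455, 0.0]
wrist_force: [-0.3, 0.7, -0.8]
opening: 0.134
finger_force: 41.4
```

Call:
play_rows(claw=[-0.9,-0.9,-0.9], slide=[[0,0,0.001],[0,0,0.0018],[0,0,0.0018]], rotation=[[0,0,0],[0,0,0],[0,0,0]])

```text
clock: 14.3
position: [0.4809, -0.2958, 0.0313]
tcp_rot: [-3.108, 0.454, 0.0]
wrist_force: [-0.0, 0.3, -1.2]
opening: 0.13
finger_force: 41.4
```

Call:
play_rows(claw=[-0.9,-0.9,-0.9], slide=[[0,0,0.001],[0,0,0.0012],[0,0,0.0012]], rotation=[[0,0,0],[0,0,0],[0,0,0]])

```text
clock: 14.68
position: [0.4809, -0.2959, 0.0304]
tcp_rot: [3.109, -0.455, -0.0]
wrist_force: [0.4, -1.2, -1.2]
opening: 0.13
finger_force: 41.4
```

Call:
play_rows(claw=[-0.9,-0.9,-0.9], slide=[[0,0,0.001],[0,0,0.0012],[0,0,0.0012]], rotation=[[0,0,0],[0,0,0],[0,0,0]])

```text
clock: 15.05
position: [0.481, -0.2959, 0.0296]
tcp_rot: [3.108, -0.455, 0.0]
wrist_force: [-1.3, 0.0, -0.5]
opening: 0.126
finger_force: 41.6
```

Call:
play_rows(claw=[-0.9,-0.9,-0.9], slide=[[0,0,0.001],[0,0,0.0012],[0,0,0.0012]], rotation=[[0,0,0],[0,0,0],[0,0,0]])

```text
clock: 15.42
position: [0.481, -0.296, 0.0296]
tcp_rot: [-3.109, 0.454, 0.0]
wrist_force: [-3.6, 1.4, 6.5]
opening: 0.128
finger_force: 42.5
```

Contact at 6.5 N, so the nut is standing on the floor. Release and retreat.

Call:
play_rows(claw=[-0.7,-0.65,-0.6,-0.5,-0.3,0,0,0], slide=[[0,0,0],[0,0,0],[0,0,0],[0,0,0],[0,0,0],[0,0,0],[0,0,0],[0,0,0]], rotation=[[0,0,0],[0,0,0],[0,0,0],[0,0,0],[0,0,0],[0,0,0],[0,0,0],[0,0,0]])

```text
clock: 16.42
position: [0.4809, -0.2959, 0.0285]
tcp_rot: [-3.109, 0.455, -0.0]
wrist_force: [0.4, -0.0, -0.9]
opening: 0.501
finger_force: 0.0
```

Call:
play_rows(claw=[0,0,0,0,0,0,0,0,0,0], slide=[[0,0,-0.02],[0,0,-0.05],[0,0,-0.1],[0,0,-0.15],[0,0,-0.2],[0,0,-0.25],[0,0,-0.25],[0,0,-0.25],[0,0,-0.25],[0,0,-0.25]], rotation=[[0,0,0],[0,0,0],[0,0,0],[0,0,0],[0,0,0],[0,0,0],[0,0,0],[0,0,0],[0,0,0],[0,0,0]])

```text
clock: 17.68
position: [0.4803, -0.2954, 0.227]
tcp_rot: [-3.107, 0.454, 0.004]
wrist_force: [0.7, 1.0, 0.3]
opening: 0.503
finger_force: 0.0
```

```bash
python3 s.py; python3 - <<'E'
from h import *
b=read_camera("side");cv2.imwrite("pics/c6.png",cv2.resize(b["pixels"][260:380,200:360],(800,600),interpolation=2)[...,::-1])
E
```

```text
17.68 [ 0.4803 -0.2954  0.227 ] F [0.74 1.03 0.32] T [ 0.011  0.008 -0.002] op 0.503 ff 0.0 q6 1.178
```

View pics/c6.png

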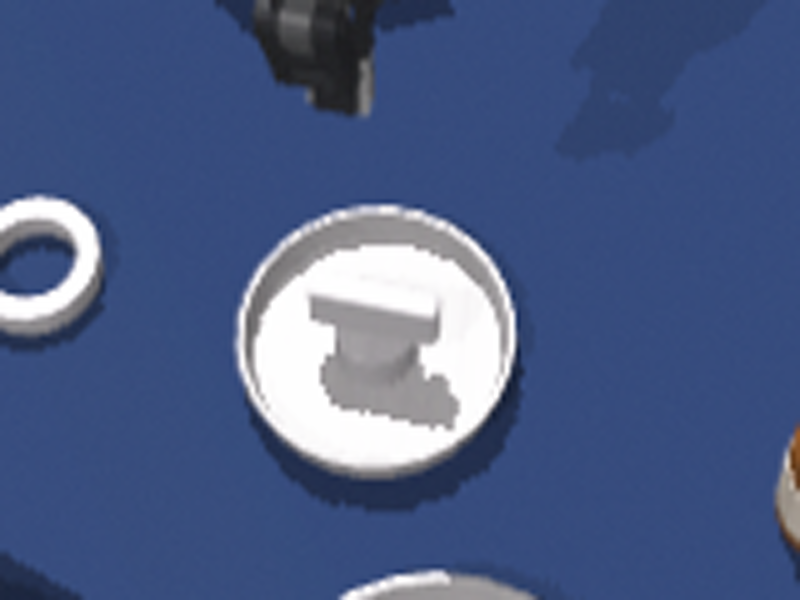

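The nut stands upright in the middle of the dish, at crop (375,340). The gripper is clear and the dish has not moved.

```bash
python3 -c "
from rig import workorder
print(workorder.job_done())"
```

```text
the job is handed in; nothing more can be done
None
```

The wing nut came off the thread after about 1.07 rad clockwise, was lifted clear of the shaft and now stands upright near the centre of the smallest dish; I handed the job in at about 18 s, but no verdict was returned.

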